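# Draw the sprung injector rod to its marker and hold it for loading

### The job

Make the injector with the blue grip and red collar ready for loading: pull its yellow locking pin straight up out of the lock block and put the pin down in the steel tray. Then take the blue grip and slowly draw the sprung rod out until its red collar stands level with the red marker beside it, and finish while holding it there, without letting it snap back. Leave the other injector, its pin and everything else on the bench alone.

Things in the scene. Friction and masses are not known exactly. Their poses are not given: they have to be found in the camera images.
- injector: The injector with blue grip and red collar: white base plate 340 x 110 x 12 mm, aluminium tube (diameter 36, axis 80 mm above the bench), at its front a grey lock block (45 x 46 mm, top 105 mm above the bench) holding the pin. Fixed; the two injectors swap sides at random. Origin: centre of the plate's underside; the rod draws out along -x, roughly towards the robot; z up.
- injector_rod (a joint): Draw of the blue-gripped rod in m: 0 home, 0.072 end stop. The spring pulls back with about 4 N at home plus 1.1 N per 10 mm drawn. While the locking pin is in, the rod moves 3 mm at most. Slowly means below 0.1 m/s throughout.
- injector_neck (a point): Centre of the blue grip's neck, 80 mm above the bench. The grip is a level spool on the rod's outer end: red collar (diameter 40, 5 thick) next to the lock block, then the blue neck (diameter 14, 34 long) to pinch from above across its sides, then a blue end disc (diameter 34, 5 thick). Moves with the rod; at home at (-67.5, 0, 80) mm in the injector's frame. Axes as the injector's.
- injector_collar (a point): Centre of the red collar (diameter 40, 5 thick), 19.5 mm behind the neck's centre; moves with the rod; at home at (-48, 0, 80) mm in the injector's frame.
- marker: Red blade (5 mm thick along the rod, 28 wide, 10 tall, top 44 mm above the bench, below the fingertips when the neck is gripped on its axis) on a black block on the base plate, on the injector's +y side; fixed. Stands 30 to 60 mm in front of the collar's home place, varying. Origin: blade's mid-plane, at the plate's top, 36 mm beside the rod's axis. Axes as the injector's.
- lock_pin: This injector's yellow locking pin, loose, about 30 g: round head (diameter 16, 32 tall) on a steel shank (diameter 8, 45 long, flat end) standing free and upright in a 9.5 mm hole in the lock block. Origin: centre of the head's underside, level with the block's top (105 mm above the bench); z up through the head. Grip the head from above, fingertips above the block's top.
- tray: Square open steel tray, 120 x 120 mm outside, walls 4 mm, 28 mm high, floor about 4 mm thick; fixed on the bench. Origin: centre of its underside.
- other_injector: The other injector, of the same make and sizes with black grip and black collar; fixed, to be left alone. Origin: centre of the base plate's underside, axes as on the first.
- other_injector_rod (a joint): Draw of the other injector's rod, in m; stays at 0.
- other_pin: The other injector's yellow locking pin, same as the first; leave it in. Origin: centre of the head's underside, 105 mm above the bench; head top 137 mm above the bench.
- dish_a: Covered clear dish with pink content, diameter 60, 15 mm tall, on the bench behind the tray and between the injectors; loose. Origin: centre of its underside.
- dish_b: Covered clear dish like the first, at the left side; loose. Origin: centre of its underside.
- beaker: Glass beaker, diameter 70, 90 mm tall, at the right side; loose. Origin: centre of its underside.
- bottle: Amber bottle, diameter 60, 130 mm tall, at the left side; loose. Origin: centre of its underside.
- mouse: Grey computer mouse, 105 x 60 mm, 34 mm tall, on a yellow pad at the right side; loose. Origin: centre of its underside.
Mind the look-alikes: they are no part of the job. Of the things that look like the tray, take the one that is farthest to the robot's left at the start.

How it is judged:
By the outcome, as a careful person would: the job done as asked, in the order asked, and still so for the second after the job is handed in, while the arm keeps its last pose, push and grip.
It also fails if it takes over 61 s, if anything falls off the work surface, if the arm or the gripper's body presses on something with over 40 N, if the wrist force passes 120 N, or if a joint passes its speed limit or range.

### The arm

A 7-joint arm with a two-finger parallel gripper is mounted at the origin on the work surface. World frame = base frame: x ahead of the robot, y to its left, z up, the work surface at z = 0. Lengths are in m, angles in rad, forces in N, time in s.
With the tool pointing down it reaches from about 0.425 to 0.925 m from the base axis. Payload 6.8 kg.
Tool frame: the origin (TCP) lies on the front face of the gripper's body, between the roots of the fingers; the fingertips stand 73 mm ahead of it and the grasp point (between the pads) lies 54 mm ahead of it (env.nose_length is the distance from the TCP to the fingertips, in m); z points along the fingers, y is the line along which they close (so a half turn about z gives the same grasp; the last joint's range is limited). The gripper opens to 85 mm and grips with 20 to 120 N. Pads are 22 mm wide; open, the fingers measure 114 mm over their backs; the gripper's body (76 mm by 85 mm) begins 54 mm behind the grasp point. The pads swing forward as they close: fully open they stand 13 mm farther back than shut.
Start: joints at [-1.244, 0.477, 0.022, 1.555, -0.011, 1.109, -0.083], TCP at [0.284, 0.612, 0.304] pointing down, gripper open.
Joint ranges: [-2.96, 2.96], [-0.34, 2.1], [-1.41, 1.46], [0.24, 2.44], [-1.37, 4.51], [0.17, 1.92], [-2.96, 2.96]. Speed limits (rad/s): [2.39, 2.39, 3.14, 3.14, 3.14, 3.14, 3.14].

### API

Orientations are given as a unit quaternion [w, x, y, z].
In Python, from cell import env, kin, camera, calibration, job gives the robot as it stands. The module is installed in compiled form; this text tells all that it offers. Calls block until the motion is done:
- env.reach(position, orientation): joint-space move of the TCP to a pose.
- env.movel(position, velocity=0.15, rot=None, stop_force=None): straight line of the TCP; rot=None keeps the orientation; velocity is the mean speed in m/s. With stop_force (N) it stops when the force on the tool has changed by that much, and returns True; else False.
- env.goto_joints(angles): joint-space move.
- env.grip(opening, f_grip=None): finger opening in m; f_grip is the grip in N (None keeps the last); returns when the fingers have stopped.
- env.dwell(seconds).
- kin.inverse_kinematics(position, orientation): joint angles nearest the present ones, or None.
- env.get_state(): the state.
- camera(name): name is "scene" or "top" or "wrist"; returns (picture, depth): 384x512x3 uint8, blue, green, red; 384x512 float32, m along the optical axis (not along the pixel's ray), 0 where there is no reading.
- calibration(name): a dict with "fx", "fy", "cx", "cy" (pixels), "k1" (the pictures are not rectified: a ray, as slopes to the right and down, at radius r is drawn at 1 + k1 r^2 times it, then the intrinsics apply), "rvec" (rotation vector, rad) and "tvec" (3), from world to camera coordinates, as OpenCV has them. Camera axes: x right, y down, z forward; pixel columns grow to the right and rows downward; lengths in m; the calibration is good to about 2 mm. A picture is of the moment at which its call begins: read the wrist's pose just before it. calibration takes no time and is no camera call; for the wrist camera it gives the pose at the moment of the call.
A pose or a line that the arm cannot do raises env.PlanningError and nothing moves.
- job.job_done(): hands the job in; it is judged then, once.
The state is a dict: "time": time; "qpos": joint angles; "joint_velocities": joint speeds; "joint_torque": joint torques, N m; "tcp_pos": TCP position; "orientation": TCP orientation; "force": force on the tool from outside, world axes, zero at the start; "torque": the same for the moment, N m; "opening": finger opening in m; "gripper_force": force on a finger pad.
Only numpy, scipy, OpenCV 4.12 (cv2) and the standard library are available. Lean on these libraries where they do the work, as an engineer would, in place of code of your own. Each camera call takes 0.05 s, during which the arm holds its last target. There are 200 camera calls.

## Working session

There is one attempt and no reset: what is moved stays moved. The work goes in short steps, each a Python script; the robot and the scene stay as the last script left them, time stands still between calls to the robot, and variables do not carry over. Pictures are saved under pics/ and viewed, at most 10 in all, crops included, and the job is handed in when it is done.

```bash
mkdir -p pics
cat > h.py <<'E'
import numpy as np, cv2
from cell import env, kin, camera, calibration, job
def cal(n):
    c=calibration(n); R=cv2.Rodrigues(np.array(c["rvec"],float))[0]; return c,R,np.array(c["tvec"],float).ravel()
def ray(n,u,v,C=None):
    c,R,t=C or cal(n)
    x=(np.asarray(u,float)-c["cx"])/c["fx"]; y=(np.asarray(v,float)-c["cy"])/c["fy"]
    a,b=x.copy(),y.copy()
    for _ in range(15):
        s=1+c["k1"]*(a*a+b*b); a,b=x/s,y/s
    d=np.stack([a,b,np.ones_like(a)],-1)
    return -R.T@t, d@R
def onplane(n,u,v,z,C=None):
    o,d=ray(n,u,v,C); return o+d*((z-o[2])/d[...,2])[...,None]
def cloud(n,dep,C=None):
    v,u=np.mgrid[:dep.shape[0],:dep.shape[1]]; o,d=ray(n,u,v,C); return o+d*dep[...,None]
E
python3 - <<'E'
from h import *
ims=[]
for n in("scene","top"):
    C=cal(n);im,d=camera(n); cv2.imwrite(f"pics/{n}.png",im); np.savez(f"{n}.npz",im=im,d=d)
    print(n,{k:np.round(v,3) for k,v in C[0].items()}, -C[1].T@C[2])
print(env.get_state())
E
```

```text
scene {'fx': np.float64(491.891), 'fy': np.float64(491.891), 'cx': np.float64(259.192), 'cy': np.float64(194.504), 'k1': np.float64(-0.115), 'rvec': array([ 1.146,  2.285, -1.046]), 'tvec': array([ 0.304, -0.18 ,  1.703])} [1.31347406 0.59409765 0.97287673]
top {'fx': np.float64(366.277), 'fy': np.float64(366.277), 'cx': np.float64(253.299), 'cy': np.float64(188.229), 'k1': np.float64(-0.101), 'rvec': array([ 2.13 , -2.15 ,  0.185]), 'tvec': array([0.006, 0.494, 1.266])} [0.2815219  0.01426544 1.32921448]
{'time': 0.1, 'qpos': array([-1.24414716,  0.4776993 ,  0.02234374,  1.55633532, -0.01151885,
        1.10931818, -0.08311594]), 'joint_velocities': array([-2.59799456e-05, -2.35187416e-03,  1.26183528e-03, -3.28097133e-03,
        1.48721523e-04,  1.29786236e-03, -2.00090561e-04]), 'joint_torque': array([ 4.89112252e-03, -5.97755671e+01,  1.61414500e+00, -2.81952095e+01,
        1.29016803e-02,  5.14056665e-03,  2.18862262e-07]), 'tcp_pos': array([0.28412313, 0.61183462, 0.30304232]), 'orientation': array([-1.26027921e-04,  2.15669159e-01,  9.76466153e-01, -8.06330222e-04]), 'force': array([ 0.61114139, -0.24929402, -1.23381578]), 'torque': array([-0.01435678, -0.04003749, -0.00428521]), 'gripper_force': 0.0, 'opening': 0.08519389551986357}
```

View pics/top.png

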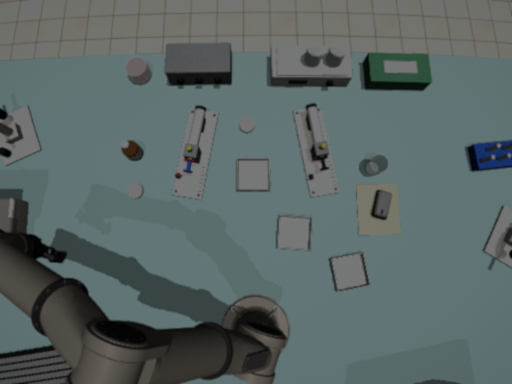

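View pics/scene.png

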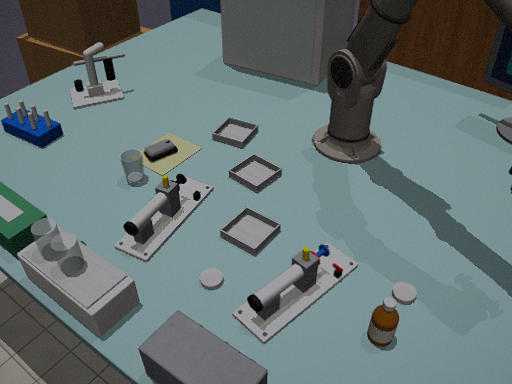

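The top view shows the blue-grip injector at about (195,150) with its yellow pin near (190,149), and the black-grip one at (318,145). Three tray-like things stand at (253,175), (294,233) and (349,271). The one at (253,175) is farthest to the robot's left (+y), so I'll confirm it in an enlarged crop.

Run:
```python
from h import *
im=np.load("top.npz")["im"]; 
cv2.imwrite("pics/crop.png",cv2.resize(im[95:245,160:360],None,fx=4,fy=4,interpolation=cv2.INTER_CUBIC))
for n in("top","scene"):
    im=np.load(n+".npz")["im"]; hsv=cv2.cvtColor(im,cv2.COLOR_BGR2HSV)
    for nm,lo,hi in(("yel",(22,150,90),(35,255,255)),("blue",(108,120,50),(125,255,255)),("red",(0,150,60),(6,255,255)),("red2",(172,150,60),(180,255,255))):
        m=cv2.inRange(hsv,lo,hi); k,_,st,ce=cv2.connectedComponentsWithStats(m)
        for i in range(1,k):
            if st[i,4]>=4: print(n,nm,st[i],ce[i].round(1),onplane(n,*ce[i],{"yel":.137}.get(nm,.08)).round(3))
for p in((253,175),(294,233),(349,271)): print("tray",p,onplane("top",*p,.028).round(3))
# plate: white low-saturation region of left injector
im=np.load("top.npz")["im"];hsv=cv2.cvtColor(im,cv2.COLOR_BGR2HSV)
m=cv2.inRange(hsv,(0,0,110),(180,45,255)); k,l,st,ce=cv2.connectedComponentsWithStats(m)
for i in range(1,k):
    if st[i,4]>150:
        r=cv2.minAreaRect(np.argwhere(l==i)[:,::-1].astype(np.float32)); b=cv2.boxPoints(r)
        z=.012 if 300>r[0][0]>160 and st[i,4]<0 else .02
        print(st[i],r,[onplane("top",*q,.012)[:2].round(3).tolist() for q in b])
```

```text
top yel [322 145   2   2   4] [322.5 145.5] [ 0.623 -0.233  0.137]
top blue [473 140  39  30 758] [492.3 154.9] [ 0.605 -0.887  0.08 ]
top blue [184 161   7  11  37] [188.1 166.6] [0.566 0.229 0.08 ]
top red [185 158   3   2   5] [186.2 158.6] [0.595 0.237 0.08 ]
top red [192 159   3   3   6] [192.8 159.8] [0.59  0.213 0.08 ]
top red [176 174   5   2   7] [177.9 174.7] [0.537 0.265 0.08 ]
scene yel [162 175   6  12  35] [164.7 179.5] [ 0.635 -0.226  0.137]
scene yel [303 247   6  13  39] [305.8 251.5] [0.629 0.222 0.137]
scene blue [203   0   6  10  15] [205.3   4.5] [-0.577 -1.16   0.08 ]
scene blue [211   0   9   7  17] [214.2   1.9] [-0.634 -1.148  0.08 ]
scene blue [197   2   3   3   4] [198.   3.] [-0.571 -1.207  0.08 ]
scene blue [182   5   3   3   4] [183.   6.] [-0.492 -1.24   0.08 ]
scene blue [209   5   3   4   5] [210.    6.8] [-0.564 -1.117  0.08 ]
scene blue [218   5   2   4   4] [218.2   6.5] [-0.593 -1.085  0.08 ]
scene blue [171  11   5   5   9] [172.1  12.2] [-0.393 -1.222  0.08 ]
scene blue [  1 111  59  37 713] [ 27.2 128.3] [ 0.675 -0.863  0.08 ]
scene blue [ 26 1
[... 6777 characters left out ...]
5, 0.053], [0.601, 0.053], [0.6, -0.05], [0.499, -0.049]]
[333 255  32  34 827] ((348.1910095214844, 270.9943542480469), (30.356035232543945, 28.557157516479492), 77.00537872314453) [[0.239, -0.273], [0.26, -0.375], [0.154, -0.395], [0.135, -0.294]]
[  39  259  158   69 2820] ((113.3261947631836, 298.90826416015625), (168.720947265625, 36.873931884765625), 27.824094772338867) [[0.181, 0.821], [0.301, 0.76], [0.028, 0.204], [-0.084, 0.264]]
[   0  294   50   58 1410] ((24.5, 322.5), (57.0, 49.0), 90.0) [[0.112, 0.939], [0.118, 0.743], [-0.084, 0.737], [-0.096, 0.932]]
[186 376  63   8 229] ((217.0, 379.5), (62.0, 7.0), -0.0) [[-0.181, 0.241], [-0.157, 0.241], [-0.158, 0.026], [-0.182, 0.026]]
```

View pics/crop.png

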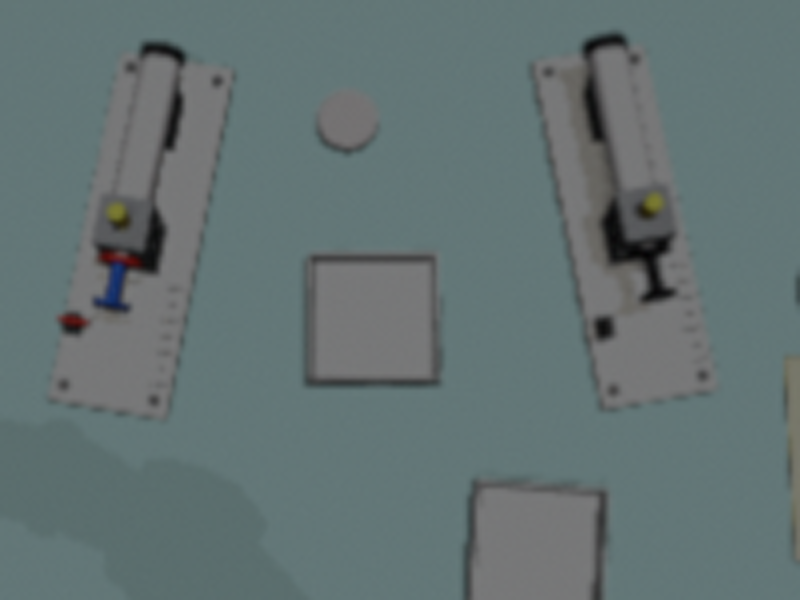

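The crop confirms it: the blue-grip, red-collar injector is the left one, with pin head at crop (117,213), blue neck at (115,285) and red marker at (73,322). The tray is the left-most, at crop (372,320). Next I'll hover above the injector and take one look with the wrist camera.

```bash
cat >> h.py <<'E'
def quat(yaw):
    f=np.pi/2+yaw/2; return [0,float(np.cos(f)),float(np.sin(f)),0]
E
python3 - <<'E'
from h import *
P=np.array([(120,52),(232,70),(168,415),(50,400)])/4+[160,95]
W=onplane("top",P[:,0],P[:,1],.012); print(W.round(3))
a=W[0]-W[3]; b=W[1]-W[2]; yaws=[np.arctan2(v[1],v[0]) for v in(a,b)]; print(np.degrees(yaws), np.linalg.norm(a),np.linalg.norm(b))
yaw=float(np.mean(yaws)); c=W.mean(0); print("centre",c,"yaw",yaw)
p=onplane("top",117/4+160,213/4+95,.137); print("pin",p)
# look pose
ok=False
env.reach([p[0]-.02,p[1],.36],quat(yaw))
s=env.get_state(); print(s["time"],s["tcp_pos"])
C=cal("wrist"); im,d=camera("wrist"); np.savez("w1.npz",im=im,d=d,R=C[1],t=C[2],yaw=yaw); cv2.imwrite("pics/w1.png",im)
print(C[0]["fx"],-C[1].T@C[2],C[1][2])
E
```

```text
[[0.81  0.239 0.012]
 [0.791 0.132 0.012]
 [0.462 0.188 0.012]
 [0.476 0.296 0.012]]
[-9.67173044 -9.61862225] 0.3389314785038894 0.33391792093414213
centre [0.63468171 0.21382451 0.012     ] yaw -0.1683400841665509
pin [0.61641162 0.21692698 0.137     ]
1.9417 [0.59583592 0.21853408 0.35975099]
291.0264196957446 [0.5125433  0.23313161 0.42959603] [ 0.32111373 -0.05279377 -0.94556797]
```

View pics/w1.png

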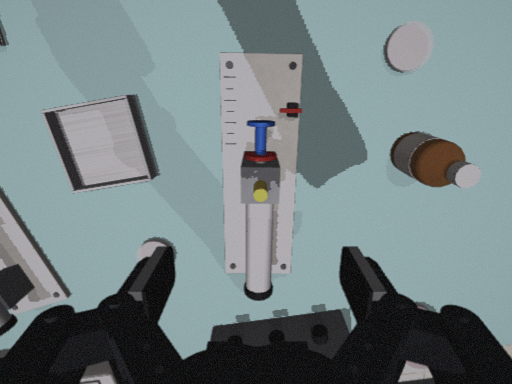

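The wrist view shows the blue spool at (261,137), the collar at (260,157), the red marker at (291,110), the pin head at (260,191) and the tray at (100,143).

```bash
cat >> h.py <<'E'
def comps(im,lo,hi,mn=15,roi=None):
    m=cv2.inRange(cv2.cvtColor(im,cv2.COLOR_BGR2HSV),lo,hi)
    k,l,st,ce=cv2.connectedComponentsWithStats(m); return [(l==i,st[i],ce[i]) for i in range(1,k) if st[i,4]>=mn]
E
python3 - <<'E'
from h import *
Z=np.load("w1.npz"); im,d=Z["im"],Z["d"]; C=(calibration("wrist"),Z["R"],Z["t"]); X=cloud("wrist",d,C)
# plate from height map: top at z=.012 region, use screw holes? corners by minAreaRect on plate colour/height
m=((X[...,2]>.008)&(X[...,2]<.02)&(d>0)).astype(np.uint8); m[:, :200]=0; m[:,320:]=0; m[280:]=0
k,l,st,ce=cv2.connectedComponentsWithStats(m); i=1+st[1:,4].argmax()
pts=X[l==i][:,:2].astype(np.float32); r=cv2.minAreaRect(pts); print("plate",r)
for nm,u,v in(("TL",221,53),("TR",301,54),("BR",292,274),("BL",224,273)): print(nm,onplane("wrist",u,v,.012,C).round(4))
H=onplane("wrist",np.array([229.5,292.5,289.5,233]),np.array([65,65.5,266.5,266.5]),.012,C); print("holes",H.round(4),H.mean(0).round(4)); 
e=((H[3]-H[0])+(H[2]-H[1])); yaw=np.arctan2(e[1],e[0]); print("yaw",yaw)
R=np.array([[np.cos(yaw),np.sin(yaw)],[-np.sin(yaw),np.cos(yaw)]]); o=H.mean(0)[:2]
loc=lambda p: np.r_[R@(p[:2]-o),p[2]].round(4)
for nm,lo,hi in(("yel",(22,120,60),(35,255,255)),("blue",(108,120,50),(125,255,255)),("red",(0,150,50),(6,255,255))):
    for M,s,c in comps(im,lo,hi):
        q=X[M]; print(nm,s,c.round(1),"cloud med",np.median(q,0).round(4),"rng z",q[:,2].min().round(3),q[:,2].max().round(3),"loc",loc(np.median(q,0)))
        if nm=="yel":
            t=q[q[:,2]>.134]; print("  top",len(t),t.mean(0),loc(t.mean(0)))
        if nm=="red":
            for z in(.044,.1): print("  ray z",z,loc(onplane("wrist",*c,z,C)))
        if nm=="blue":
            print("  ray .087",loc(onplane("wrist",*c,.087,C)))
t=X[115:180,75:130]; 
T=onplane("wrist",np.array([46,127,152,76]),np.array([110,96,179,190]),.028,C); print("tray",T.round(3),T.mean(0))
E
```

```text
plate ((0.6366502046585083, 0.2153419405221939), (0.11033094674348831, 0.339830607175827), 79.77510833740234)
TL [0.4617 0.1944 0.012 ]
TR [0.4802 0.2975 0.012 ]
BR [0.8149 0.2431 0.012 ]
BL [0.7939 0.1302 0.012 ]
holes [[0.4778 0.2025 0.012 ]
 [0.4921 0.2847 0.012 ]
 [0.7995 0.2408 0.012 ]
 [0.7839 0.1476 0.012 ]] [0.6383 0.2189 0.012 ]
yaw -0.1596587843205644
yel [254 180  13  22 220] [260.1 190.8] cloud med [0.6159 0.2195 0.1361] rng z 0.107 0.138 loc [-0.0222 -0.003   0.1361]
  top 145 [0.6188383  0.21904393 0.1366273 ] [-0.0193 -0.003   0.1366]
blue [248 121  26  34 405] [260.4 135.1] cloud med [0.5631 0.2285 0.0864] rng z 0.079 0.43 loc [-0.0758 -0.0025  0.0864]
  ray .087 [-0.0746 -0.0019  0.087 ]
red [281 108  20   5  75] [291.  110.3] cloud med [0.5461 0.2725 0.0439] rng z 0.033 0.046 loc [-0.0996  0.0383  0.0439]
  ray z 0.044 [-0.0995  0.0379  0.044 ]
  ray z 0.1 [-0.1034  0.0315  0.1   ]
red [245 152  30   9 153] [259.2 156.9] cloud med [0.5888 0.2229 0.0948] rng z 0.07 0.101 loc [-0.0496 -0.004   0.0948]
  ray z 0.044 [-0.0388 -0.003   0.044 ]
  ray z 0.1 [-0.0516 -0.0034  0.1   ]
tray [[ 0.493 -0.049  0.028]
 [ 0.494  0.063  0.028]
 [ 0.61   0.064  0.028]
 [ 0.608 -0.051  0.028]] [0.55104089 0.0068677  0.028     ]
```

Run:
```python
from h import *
q=quat(-.17); p=[.6188,.2190]
env.grip(.05,40)
env.reach([*p,.25],q); print(env.movel([*p,.184],.1,stop_force=8))
env.grip(0.0,40); s=env.get_state(); print(s["time"],s["tcp_pos"],s["opening"],s["gripper_force"],s["force"])
env.movel([*p,.29],.1); s=env.get_state(); print(s["time"],s["opening"],s["gripper_force"],s["force"])
im,d=camera("wrist"); cv2.imwrite("pics/w2.png",im)
from scipy.spatial.transform import Rotation as Ro
a=np.radians(40); z=np.array([np.sin(a),0,-np.cos(a)]); y=np.array([0,1.,0])
qt=Ro.from_matrix(np.c_[np.cross(y,z),y,z]).as_quat()[[3,0,1,2]]
for h in(.105,.185): print(qt,kin.inverse_kinematics([.508,.005,h],qt))
```

```text
False
4.175 [0.61913612 0.21914304 0.18475217] 0.014741412101727434 38.948909640312195 [-0.68277539 -0.41697416  4.08076862]
5.3833 0.014740778378993334 38.97229492664337 [-0.40166475  0.10557718 -0.2512782 ]
[0.34202014 0.         0.93969262 0.        ] None
[0.34202014 0.         0.93969262 0.        ] None
```

View pics/w2.png

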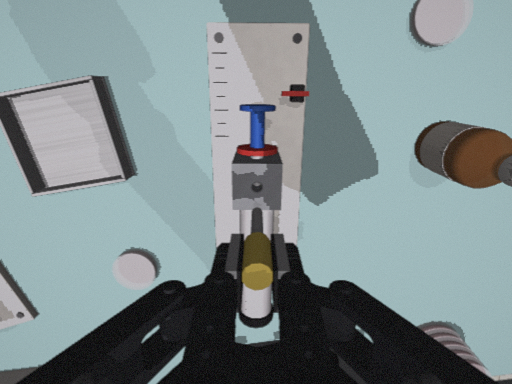

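The pin is held between the pads at (257,260) and its hole in the block at (257,187) is empty. Standing upright, the pin could topple onto the tray wall, so I'll look for a reachable tilted pose that makes it fall within the tray.

Run:
```python
from h import *
from scipy.spatial.transform import Rotation as Ro
T=np.array([.548,.005])
for deg in(25,32,40):
  for az in range(0,360,30):
    a=np.radians(deg); h=np.array([np.cos(np.radians(az)),np.sin(np.radians(az)),0])   # shank end points along h
    z=np.array([0,0,-np.cos(a)])+np.sin(a)*h
    r=[]
    for sgn in (0,90,180,270):   # tool y relative to h
        y0=np.array([np.cos(np.radians(az+sgn)),np.sin(np.radians(az+sgn)),0]); y=y0-z*(y0@z); y/=np.linalg.norm(y)
        q=Ro.from_matrix(np.c_[np.cross(y,z),y,z]).as_quat()[[3,0,1,2]]
        b=np.r_[T+.038*h[:2],.010]; tcp=b-z*.124
        k=[kin.inverse_kinematics(tcp+[0,0,e],q) is not None for e in(0,.08)]
        r.append(all(k))
    print(deg,az,r)
```

```text
25 0 [True, True, True, True]
25 30 [True, True, True, True]
25 60 [True, True, True, True]
25 90 [True, True, True, True]
25 120 [True, True, True, True]
25 150 [True, True, True, True]
25 180 [True, True, True, True]
25 210 [True, True, True, True]
25 240 [True, True, True, True]
25 270 [True, True, True, True]
25 300 [True, True, True, True]
25 330 [True, True, True, True]
32 0 [True, True, True, False]
32 30 [True, True, True, True]
32 60 [True, True, True, True]
32 90 [True, True, True, True]
32 120 [True, True, True, True]
32 150 [True, True, True, True]
32 180 [True, True, True, True]
32 210 [True, True, True, True]
32 240 [True, True, True, True]
32 270 [True, True, True, True]
32 300 [True, True, True, True]
32 330 [True, True, True, True]
40 0 [False, False, False, False]
40 30 [True, True, True, True]
40 60 [True, True, True, True]
40 90 [True, True, True, True]
40 120 [True, True, True, True]
40 150 [True, True, True, True]
40 180 [True, True, True, True]
40 210 [True, True, True, True]
40 240 [True, True, True, True]
40 270 [True, True, True, True]
40 300 [True, True, True, True]
40 330 [True, True, True, True]
```

Run:
```python
from h import *
from scipy.spatial.transform import Rotation as Ro
a=np.radians(40); h=np.array([-1.,0,0]); z=np.array([-np.sin(a),0,-np.cos(a)]); y=np.array([0,1.,0])
q=Ro.from_matrix(np.c_[np.cross(y,z),y,z]).as_quat()[[3,0,1,2]]
tcp=np.array([.548-.038,.005,.010])-z*.124
env.reach([.60,.12,.29],quat(-.1)); env.reach(tcp+[0,0,.12],q); env.movel(tcp+[0,0,.03],.12)
print(env.movel(tcp-[0,0,.004],.04,stop_force=4)); s=env.get_state(); print(s["time"],s["tcp_pos"]-tcp,s["opening"],s["force"])
env.grip(.04); env.dwell(.3)
env.movel(s["tcp_pos"]-z*.12,.12)
s=env.get_state(); print(s["time"])
env.reach([.545,.17,.33],quat(-.17)); C=cal("wrist"); im,d=camera("wrist"); np.savez("w3.npz",im=im,d=d,R=C[1],t=C[2]); cv2.imwrite("pics/w3.png",im)
s=env.get_state(); print(s["time"])
```

```text
True
8.2833 [-1.93309930e-04  5.93666877e-05 -3.68494947e-03] 0.014905409730910472 [ 1.70834775 -0.61948485  3.6452032 ]
10.1083
11.0583
```

View pics/w3.png

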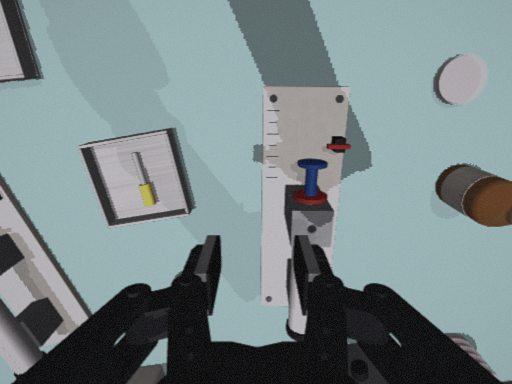

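The pin lies flat in the tray at (146,180). Next I'll re-measure the neck, collar and marker from this view, then grip the neck.

Run:
```python
from h import *
Z=np.load("w3.npz"); im,d=Z["im"],Z["d"]; C=(calibration("wrist"),Z["R"],Z["t"]); X=cloud("wrist",d,C)
yaw=-.17; R=np.array([[np.cos(yaw),np.sin(yaw)],[-np.sin(yaw),np.cos(yaw)]]); o=np.array([.6367,.2153])
loc=lambda p: np.r_[R@(p[:2]-o),p[2]].round(4)
for nm,lo,hi in(("blue",(108,120,50),(125,255,255)),("red",(0,150,50),(6,255,255))):
    for M,s,c in comps(im,lo,hi):
        q=X[M]; L=np.array([loc(p) for p in q]); print(nm,s,c.round(1),np.median(L,0)); 
        for z in((.084,.088) if nm=="blue" else (.04,.044,.1)): print("  ",z,loc(onplane("wrist",*c,z,C)))
        if nm=="blue":
            w=L[(L[:,2]>.07)&(L[:,2]<.11)]; print(np.percentile(w[:,0],[2,98]))
        if nm=="red": 
            t=L[L[:,2]>(.042 if s[2]<26 and np.median(L[:,2])<.06 else .096)]; print("  top",t.mean(0) if len(t) else 0,np.percentile(L[:,0],[5,95]),np.percentile(L[:,1],[5,95]))
```

```text
blue [298 159  29  37 503] [311.3 174.3] [-0.0784  0.      0.0863]
   0.084 [-0.0751  0.0007  0.084 ]
   0.088 [-0.0763 -0.0001  0.088 ]
[-0.0895   -0.052184]
red [328 144  22   6  98] [338.6 146.2] [-0.0996  0.0401  0.0436]
   0.04 [-0.0987  0.0409  0.04  ]
   0.044 [-0.0994  0.0397  0.044 ]
   0.1 [-0.11   0.024  0.1  ]
  top [-0.09909647  0.04005765  0.04374471] [-0.1012   -0.097085] [0.028    0.051545]
red [294 190  32  14 210] [310.  197.9] [-0.05    -0.00095  0.09345]
   0.04 [-0.0299  0.0093  0.04  ]
   0.044 [-0.0314  0.0086  0.044 ]
   0.1 [-0.0527 -0.0023  0.1   ]
  top [-0.04996842 -0.00040921  0.10222105] [-0.0505   -0.046445] [-0.0163    0.014955]
```

```bash
cat >> h.py <<'E'
YAW=-.17; EX=np.array([np.cos(YAW),np.sin(YAW),0]); O=np.array([.6367,.2153,0])
E
python3 - <<'E'
from h import *
n=O-.0675*EX+[0,0,.134]
env.grip(.045,90)
env.reach(n+[0,0,.08],quat(YAW)); print(env.movel(n,.06,stop_force=8))
s=env.get_state(); print(s["time"],s["tcp_pos"]-n,s["force"])
if np.abs(s["tcp_pos"]-n).max()<.004:
    env.grip(0,90); s=env.get_state(); print(s["opening"],s["gripper_force"],s["force"])
    if s["opening"]>.01:
        for d in (.015,.0511):
            env.movel(n-d*EX,.02); s=env.get_state(); print(s["time"],s["opening"],s["force"]@EX,s["force"],(s["tcp_pos"]-n)@EX)
C=cal("wrist"); im,d=camera("wrist"); np.savez("w4.npz",im=im,d=d,R=C[1],t=C[2])
im2,d2=camera("scene"); np.savez("s4.npz",im=im2,d=d2)
cv2.imwrite("pics/w4.png",np.hstack([cv2.resize(im[100:300,150:350],(500,500)),cv2.resize(im2[220:320,270:330+0],(300,500))]))
E
```

```text
False
13.3583 [0.00024489 0.00010602 0.00040561] [-0.05133875  0.15990721  0.71617132]
0.011271005596127712 87.7247679233551 [-0.3782734  -0.1007183   4.15936098]
14.6667 0.011214109369352507 3.8137826150354783 [4.06150316 1.11816055 1.11514071] -0.013471895398864177
16.625 0.011455837324881797 10.083769432544537 [10.41084994  1.04624198 -2.4929577 ] -0.048305093102616506
```

View pics/w4.png

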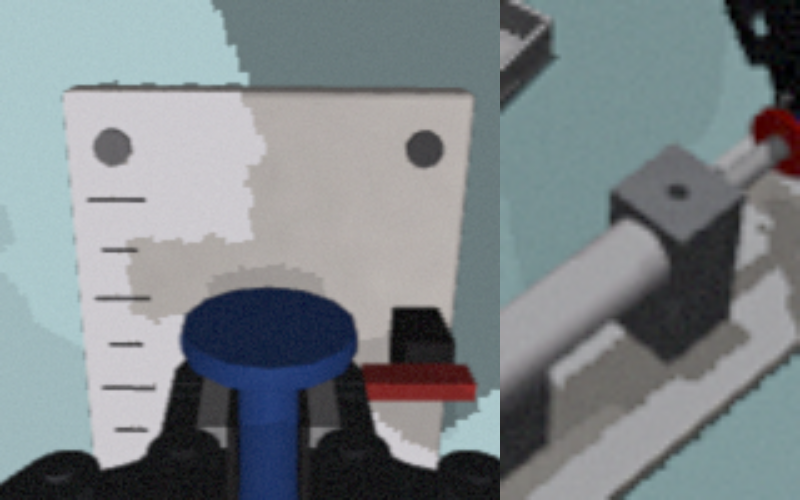

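The rod is out and held: the blue disc sits at (268,330) in the crop and the collar is visible in the scene crop at (780,140). The arm gave about 3 mm under the spring, so I'll measure the collar against the marker and correct.

```bash
cat > m.py <<'E'
from h import *
def meas(tag):
    C=cal("wrist"); im,d=camera("wrist"); im2,d2=camera("scene")
    L=lambda n,d,M,C=None:(lambda q:np.c_[(q-O)@EX,(q-O)@np.array([-EX[1],EX[0],0]),q[:,2]])(cloud(n,d,C)[M&(d>0)])
    for M,s,c in comps(im,(108,120,30),(125,255,255),60):
        l=L("wrist",d,M,C); l=l[(l[:,2]>.06)&(l[:,2]<.11)]; print(tag,"wrist blue",s,"disc outer edge x",np.percentile(l[:,0],[1,3,6]).round(4))
    for M,s,c in comps(im,(0,150,50),(6,255,255),20): l=L("wrist",d,M,C);print(tag,"wrist red",s,np.median(l,0).round(4),np.percentile(l[:,0],[3,97]).round(4))
    for M,s,c in comps(im2,(0,140,40),(8,255,255),8): l=L("scene",d2,M);print(tag,"scene red",s,np.median(l,0).round(4),np.percentile(l[:,0],[5,95]).round(4))
    cv2.imwrite(f"pics/{tag}.png",cv2.resize(im2[220:310,290:390],(800,600)*1 if 0 else (660,594)))
    s=env.get_state(); print(s["time"],s["tcp_pos"],(s["tcp_pos"]-O)@EX+.0675,s["force"]@EX)
E
python3 -c "
from m import *
meas('m1')"
```

```text
m1 wrist blue [ 223  216   69   90 3428] disc outer edge x [-0.1376 -0.1375 -0.1374]
m1 wrist red [295 245  45  15 473] [-0.1004  0.0404  0.0431] [-0.1015 -0.0967]
m1 wrist red [239 303  37  30 598] [-0.0977  0.0015  0.0971] [-0.0988 -0.094 ]
m1 scene red [321 242  12  13  70] [-0.0928  0.0065  0.0876] [-0.0963 -0.0901]
m1 scene red [333 264   9   9  32] [-0.0962  0.0423  0.0401] [-0.1104 -0.0934]
16.825 [0.52270258 0.2354631  0.13454308] -0.0482653662249687 9.562921497853802
```

View pics/m1.png

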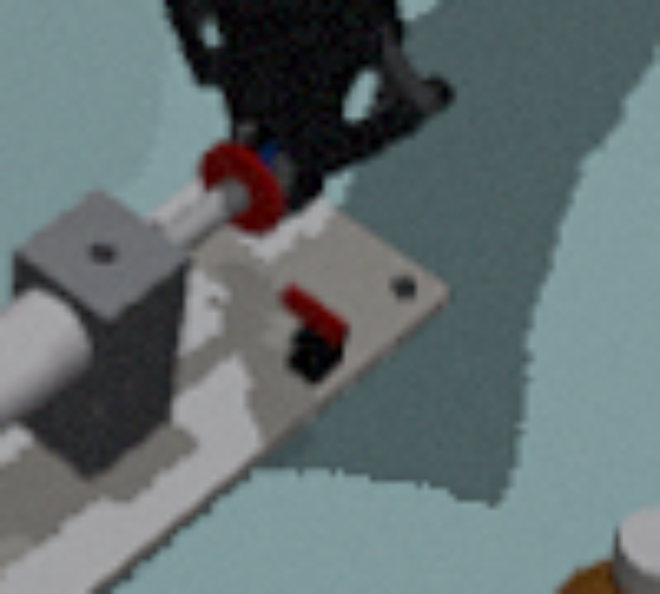

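By every measure the collar is about 2.8–3 mm short, so I'll draw it that much further.

```bash
python3 -c "
from m import *
n=O-.0675*EX+[0,0,.134]
env.movel(n-.0541*EX,.01); env.dwell(.5)
meas('m2')"
```

```text
m2 wrist blue [ 223  216   69   90 3430] disc outer edge x [-0.1407 -0.1405 -0.1404]
m2 wrist red [297 249  42  15 422] [-0.1004  0.0411  0.0431] [-0.1016 -0.0966]
m2 wrist red [239 303  37  30 593] [-0.1007  0.0015  0.097 ] [-0.1019 -0.097 ]
m2 scene red [321 241  13  14  66] [-0.0959  0.0041  0.0873] [-0.0997 -0.0933]
m2 scene red [333 264   9   8  29] [-0.0962  0.0412  0.0416] [-0.1151 -0.0933]
17.875 [0.51971188 0.23597413 0.13455008] -0.051299408928929466 9.370092395793897
```

```bash
python3 -c "
from h import *
print(job.job_done())"
```

```text
the job is handed in; nothing more can be done
None
```

The locking pin lies in the left-most steel tray. The blue grip is held with the red collar level with the marker, to about 0.3 mm by the wrist camera. I handed the job in at about 18 s and got no verdict back.

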